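# Test a return spring at its marked height and sort it

### The arm

A 6-joint arm with a two-finger parallel gripper is mounted at the origin on the work surface. World frame = base frame: x ahead of the robot, y to its left, z up, the work surface at z = 0. Lengths are in m, angles in degrees, forces in N, time in s.
With the tool pointing down it reaches from about 0.4 to 0.825 m from the base axis. Payload 7 kg.
Tool frame: the origin (TCP) lies midway between the tips of the shut fingers; the grasp point (between the pads) lies 19 mm behind it; z points along the fingers, y is the direction in which the jaws open and shut (so a half turn about z gives the same grasp; the last joint's range is limited). The gripper opens to 88 mm and grips with 3 to 60 N. Pads are 19 mm wide; open, the fingers measure 130 mm over their backs; the gripper's body (78 mm by 193 mm) begins 47 mm behind the grasp point.
Start: joints at [-55.056, 20.546, 0.682, 0, -70.136, -16.507], TCP at [0.213, -0.64, 0.227] pointing down, gripper open.
Joint ranges: [-176.03, 176.03], [-82.01, 121.73], [-58.28, 71.71], [-173.87, 95.51], [-174.79, -0.11], [-173.66, 173.66]. Speed limits (degrees/s): [136.94, 136.94, 172.46, 180, 180, 180].

### API

Orientations are given as [roll, pitch, yaw] about the fixed x, y, z axes, in that order (R = Rz(yaw) Ry(pitch) Rx(roll)).
In Python, from plant import ctrl gives the robot as it stands. The module is installed in compiled form; this text tells all that it offers.
- The arm moves only by the tool arm_command, never from a script. Its argument "targets" is a list that holds one entry, the list of rows, each a list of 7 numbers: the turn, a rotation vector about the world's x, y, z in rad, then the shift along the world's x, y, z in cm, then the opening, from 0 (shut) to 1 (fully open). A call has 1 to 8 rows; each row is the pose to reach, as a shift and turn from the pose commanded when the call began; what a row does not reach only later rows make up. A row lasts 1/12 s, in which the tool goes at most 41.7 mm and 7.16 degrees, less where a joint would pass 70% of its speed; a pose out of reach is approached as far as the arm can. A call with a gripper value outside its range is refused whole. The fingers move at their own pace and stop on an object; the grip force is fixed at half the most. Time passes only in rows, so rows that repeat a pose let the fingers close. It gives the time, the measured TCP pose, the force and the opening at its end, in the units of the state.
- ctrl.get_obs(): the state, without advancing time (a new reading comes with each control period).
- ctrl.snapshot(name): name is "scene" or "top" or "wrist"; returns the picture (400x640x3 uint8, blue, green, red); there is no depth.
- ctrl.camera_model(name): a dict with "K" (3x3 intrinsics, pixels), "xyz" and "rotation" of the camera in the world. Camera axes: x right, y up, looking along -z (the intrinsics and any distortion apply to the point x, -y, -z); pixel columns grow to the right and rows downward; lengths in m; the calibration is good to about 2 mm. A picture is of the moment at which its call begins: read the wrist's pose just before it. camera_model takes no time and is no camera call; for the wrist camera it gives the pose at the moment of the call.
- ctrl.close_job(): hands the job in, once; it reports no verdict.
The state is a dict: "clock": time; "joint_pos": joint angles; "qvel": joint speeds; "tau": joint torques, N m; "tool_pos": TCP position; "orientation": TCP orientation; "force": force on the tool from outside, world axes, zero at the start; "moment": the same for the moment, N m; "opening": finger opening in m.
Only numpy, scipy, OpenCV 4.12 (cv2) and the standard library are available. Lean on these libraries where they do the work, as an engineer would, in place of code of your own. Each camera call takes 0.05 s, during which the arm holds its last target. There are 200 camera calls.

### The job

Test the spring at the yellow end of the wooden block: stand it over the spigot of the spring tester's plate, then pull the lever down by its ball until its red pointer is at the red line of the height scale, hold it there for a good second while you read the dial, and never drive the needle into the black. Let the lever go back up, and put the spring into the green tray if the needle stood in the green, or into the red tray if it stood in the red. Leave the other spring and the things standing about as they are.

Things in the scene. Friction and masses are not known exactly. Their poses are not given: they have to be found in the camera images.
- spring_a_mid (a point): centre (half-way up) of one of two like-looking steel coil springs: 26 mm outside, 20 mm inside, 45 mm long, 25 to 35 g. Each stands upright over a peg of the wooden block; which spring stands at which end changes. It does not give sideways: grip it across the outside at half height or lower. Its z axis is the coil's axis. One spring is sound and the other tired, which cannot be seen: at the red line one gives 14 to 16 N and the other 9 to 10 N
- spring_b_mid (a point): the same point of the other spring, alike in every way but its strength
- spring_a: the spring whose centre is spring_a_mid; origin at the centre of its lower end, z along the coil
- spring_b: the spring whose centre is spring_b_mid; origin at the centre of its lower end, z along the coil
- peg_yellow (a point): fixed wooden block, 50 x 135 x 22 mm, one end painted yellow: the foot of the peg nearest the yellow end, on the block's top (22 mm above the bench). The spring that stands here is to be tested. The peg is 16 mm thick and 19 mm high; the block's long side runs along the point's y axis, +y towards the yellow end
- peg_plain (a point): the foot of the like peg at the plain wooden end, 70 mm from the other; its spring is to be left alone
- seat (a point): spring tester (grey cast base 220 x 110 mm with the dial on its right, fixed to the bench): centre of the top of its round steel plate, 60 mm wide, 48 mm above the bench, with a 16 mm spigot, 10 mm high with a coned tip, standing up from it. The plate sinks 1 mm for each 6 N. Site axes are the tester's: x from the plate towards the lever's hinge (away from the robot), y to the left, z up
- hinge (a point): the lever's hinge: 90 mm from the plate's axis along the tester's x, 102 mm above the bench; it turns about the tester's y axis
- beam (a joint): the lever's angle, rad: 0 raised (leaning 8 degrees back past upright, held up by a light return spring, plate free from above), 1.71 level, reaching from the hinge towards the robot over the plate. Its pad, 90 mm from the hinge, meets the top of a standing spring at about 1.64; the pointer is at the red line at about 1.79; stop at 1.95. Let go, it swings back up by itself within about 2 s. Pulling it down takes about 2 N at the ball when empty and 6 to 10 N at the red line
- knob (a point): centre of the lever's black ball, 30 mm across, 185 mm from the hinge (about 285 mm above the bench when raised, about 88 mm at the red line). Pinched across the tester's y direction from above, it turns freely between the fingers as the lever swings
- pointer (a point): tip of the red pointer on the lever's left side, 150 mm from the hinge
- mark (a point): the red line on the white height scale left of the lever, 90 mm above the bench; the lever is at the test height when pointer and mark are level. The scale plate reaches 127 mm above the bench
- needle (a joint): the dial's black needle, rad clockwise from zero: 0.2356 rad per newton on the plate. The dial lies face up right of the plate. Red arc 0 to 12 N (2.83 rad), green arc 12 to 18 N (4.24 rad), black arc 18 to 20 N
- tray_green: fixed green tray, 92 x 92 mm outside, 26 mm high, wall and floor 4 mm; origin at the centre of its underside. For a spring that reads green
- tray_red: the like red tray, for a spring that reads red; the two trays change places
- third_hand: bystander: stepped brass base 96 mm wide with two thin arms and clips, 180 mm across, 105 mm high; origin at the centre of its underside
- pliers: bystander: red-handled pliers, 140 mm long, lying on the bench; origin under the joint
- jar: bystander: brown glass jar, 60 mm wide, 90 mm high; origin at the centre of its underside
There are look-alikes about, which are no part of the job. Leave any pink look-alike of the tray_red alone.

How it is judged:
By the outcome, as a careful person would: the job done as asked, in the order asked, and still so for the second after the job is handed in, with the robot touching nothing.
It also fails if it takes over 72 s, if anything falls off the work surface, if the arm or the gripper's body presses on something with over 40 N, if the wrist force passes 120 N, or if a joint passes its speed limit or range.

## Working session

There is one attempt and no reset: what is moved stays moved. The work goes in short steps, Python scripts to look and compute and a tool call to move; the robot and the scene stay as the last step left them, time stands still between calls to the robot, and variables do not carry over. Pictures are saved under pics/ and viewed, about 8 in all and at most 12, crops included, and the job is handed in when it is done.

Besides the shell and the picture viewer there is one more tool, called as name(argument=value, ...), one argument or row to a line, values as JSON. arm_command: Moves the arm, as the interface text tells. Its arguments: {"type":"object","properties":{"targets":{"type":"array","items":{"type":"array","items":{"type":"array","items":{"type":"number"}}}}},"required":["targets"]}

```bash
mkdir -p pics; python3 - <<'E'
from plant import ctrl
import cv2
print(ctrl.get_obs())
for n in("scene","top"):
    cv2.imwrite(f"pics/{n}0.png",ctrl.snapshot(n)); m=ctrl.camera_model(n); print(n,m)
print(ctrl.camera_model("wrist"))
E
```

```text
{'clock': 0.0, 'joint_pos': array([-5.50580706e+01,  2.05927128e+01,  6.33530313e-01, -2.08661068e-02,
       -7.01352539e+01, -1.65073752e+01]), 'qvel': array([ 0.08173008, -0.13723573, -0.03311266,  0.05050553, -0.07083031,
        0.05442245]), 'tau': array([-4.81436982e-04, -5.82714915e+01,  2.93051952e+01,  6.99681357e+00,
        6.84410290e-03, -1.57301256e-04]), 'tool_pos': array([ 0.21327829, -0.63990286,  0.22560407]), 'orientation': array([ 1.79903882e+02, -8.02894726e-03, -1.61572546e+02]), 'force': array([ 0.09243219, -0.50061457,  0.02719129]), 'moment': array([ 0.03885275, -0.0206224 , -0.03887359]), 'opening': 0.08763874720332458}
scene {'K': array([[397.76393087,   0.        , 318.96842753],
       [  0.        , 397.76393087, 197.31875362],
       [  0.        ,   0.        ,   1.        ]]), 'xyz': array([ 1.09077239, -0.18367133,  0.98089753]), 'rotation': array([37.46327816, -0.78936619, 70.40402087])}
top {'K': array([[499.30746037,   0.        , 313.46170014],
       [  0.        , 499.30746037, 202.89132329],
       [  0.        ,   0.        ,   1.        ]]), 'xyz': array([0.3581793 , 0.01079696, 1.474038  ]), 'rotation': array([ 8.03884178e+00,  5.00436602e-02, -8.89814383e+01])}
{'K': array([[336.85314775,   0.        , 317.41003941],
       [  0.        , 336.85314775, 197.32716562],
       [  0.        ,   0.        ,   1.        ]]), 'xyz': array([ 0.14443193, -0.66186718,  0.38412881]), 'rotation': array([-15.54470892,  -0.14237352, 108.42003917])}
```

View pics/scene0.png

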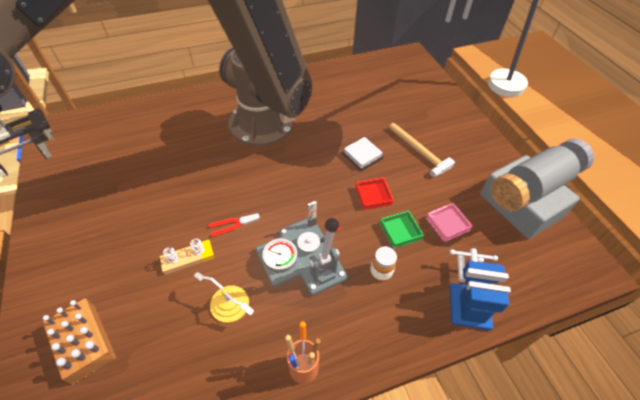

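View pics/top0.png

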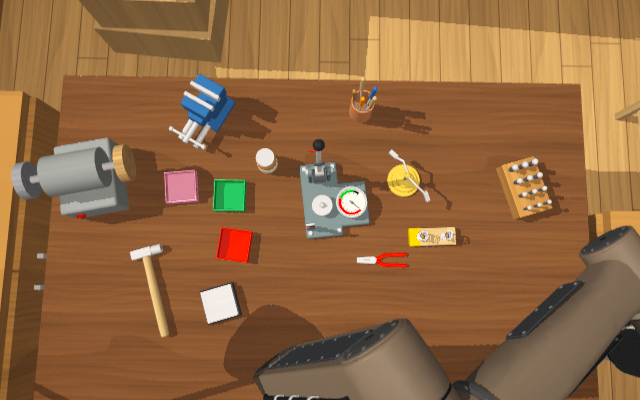

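Top view: tester plate at (322,205), with its lever ball up at (318,145). The block is at (432,237), and its yellow end is to the left. The trays are green (229,195) and red (235,245); the one at (181,186) is a pink look-alike. I'll confirm all of this in an enlarged crop.

```bash
cat > h.py <<'E'
import numpy as np, cv2
from scipy.spatial.transform import Rotation as R
from plant import ctrl
def cam(n):
    m=ctrl.camera_model(n); return m["K"],np.array(m["xyz"]),R.from_euler("xyz",m["rotation"],degrees=True).as_matrix()
def ray(c,px,z):
    K,p,M=c; d=M@(np.diag([1,-1,-1])@np.linalg.solve(K,[*px,1])); return p+d*(z-p[2])/d[2]
def proj(c,X):
    K,p,M=c; q=K@(np.diag([1,-1,-1])@(M.T@(np.array(X)-p))); return q[:2]/q[2]
E
python3 - <<'E'
from h import *
im=cv2.imread("pics/top0.png")
a=cv2.resize(im[165:275,295:475],None,fx=4,fy=4,interpolation=cv2.INTER_CUBIC)
cv2.imwrite("pics/c1.png",a)
c=cam("top")
hsv=cv2.cvtColor(im,cv2.COLOR_BGR2HSV)
for n,lo,hi,box in (("green",(50,120,60),(75,255,255),(205,170,255,220)),("red",(0,190,120),(6,255,255),(210,220,260,270))):
    x0,y0,x1,y1=box; m=cv2.inRange(hsv[y0:y1,x0:x1],lo,hi); r=cv2.minAreaRect(cv2.findNonZero(m)); q=np.array(r[0])+[x0,y0]; print(n,q,r,ray(c,q,.02))
print("plate",ray(c,(322,205),.048),"y",ray(c,(424,236),.067),"p",ray(c,(447,236),.067))
E
```

```text
green [229.17725372 194.89143372] ((24.17725372314453, 24.891433715820312), (32.39912414550781, 31.361427307128906), 2.2025983333587646) [0.58290985 0.26458274 0.02      ]
red [234.02432442 244.34594727] ((24.024324417114258, 24.345947265625), (32.908103942871094, 32.700157165527344), 8.972626686096191) [0.43770536 0.24446816 0.02      ]
plate [ 0.55382454 -0.00909542  0.048     ] y [ 0.46810145 -0.29767592  0.067     ] p [ 0.46924954 -0.36248752  0.067     ]
```

View pics/c1.png

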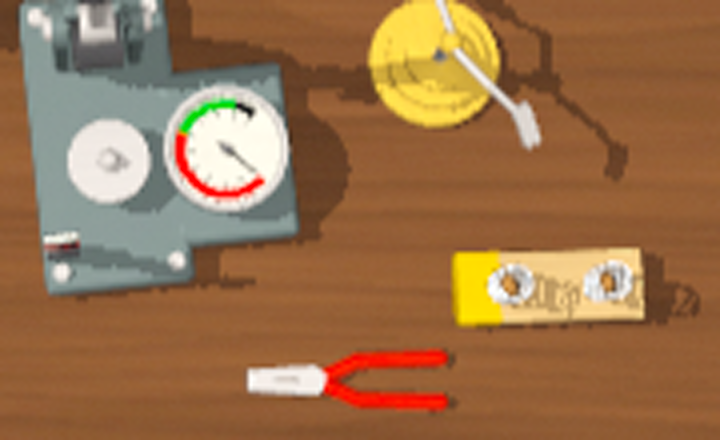

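Confirmed: the spring to test is at about (423,236), next to the yellow paint. The other one, at about (447,236), stays. Next I'll get yaw angles, then move over the block.

```bash
python3 - <<'E'
from h import *
c=cam("top"); f=lambda u,v,z: ray(c,(295+u/4,165+v/4),z)[:2]
def ang(a,b): d=b-a; return np.degrees(np.arctan2(d[1],d[0]))
print("block +y dir",ang(f(640,248,.022),f(455,254,.022)),ang(f(642,318,.022),f(457,325,.022)))
print("tester x dir",ang(f(47,292,.03),f(22,10,.03)), ang(f(297,232,.03),f(278,68,.03)))
print("springs",f(513,284,.067),f(610,281,.067),"plate",f(109,160,.048),"clip",f(528,130,.09),"scale",f(62,243,.12))
E
```

```text
block +y dir 92.87532412177431 93.17596081046395
tester x dir 6.191643905794869 6.713956591669805
springs [ 0.46806401 -0.29556241] [ 0.47139134 -0.3639382 ] plate [ 0.55383726 -0.00981595] clip [ 0.57447623 -0.30246229] scale [0.48641003 0.02232019]
```

arm_command(
  targets=[
    [[0,0,-0.06,3,4,0,0.5],[0,0,-0.12,6,8,0,0.5],[0,0,-0.18,9,12,0,0.5],[0,0,-0.24,12,16,-1,0.5],[0,0,-0.269,15,20,-1,0.5],[0,0,-0.269,18,24,-2,0.5],[0,0,-0.269,20,27,-2,0.5],[0,0,-0.269,22,29,-2,0.5]],
  ],
)

```text
clock: 0.77
tool_pos: [0.4137, -0.3727, 0.2076]
orientation: [180.0, -0.0, -177.0]
force: [0.6, -0.3, -0.6]
opening: 0.0449
```

arm_command(
  targets=[
    [[0,0,0,2,3,0,0.5],[0,0,0,3.4,5,-1,0.5],[0,0,0,3.4,5.1,-1,0.5],[0,0,0,3.4,5.1,-1,0.5]],
  ],
)

```text
clock: 1.1
tool_pos: [0.4478, -0.3225, 0.1974]
orientation: [180.0, -0.1, -176.8]
force: [-0.2, -0.2, -0.4]
opening: 0.0438
```

```bash
python3 - <<'E'
from h import *
o=ctrl.get_obs(); c=cam("wrist"); im=ctrl.snapshot("wrist"); cv2.imwrite("pics/w1.png",im)
print(o["clock"],o["tool_pos"],o["orientation"],o["opening"])
np.savez("w1.npz",K=c[0],p=c[1],M=c[2]); print(c[1])
for X in ((.468,-.297,.067),(.468,-.297,.022),(.471,-.364,.067)): print(proj(c,X))
E
```

```text
1.1 [ 0.44775521 -0.32250059  0.19744026] [ 1.79963661e+02 -7.38659449e-02 -1.76817497e+02] 0.0437905045641112
[ 0.37540178 -0.32556575  0.35591378]
[342.71657753 212.43040224]
[339.46301246 198.89642613]
[268.24899333 211.72746633]
```

View pics/w1.png

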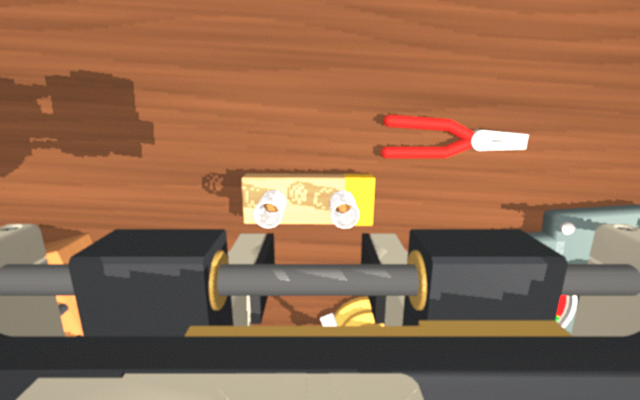

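The wrist view shows the yellow-end spring at about (345,210) and the plain-end spring at (269,209). I'll refine by comparing the masks with a projected cylinder.

```bash
cat >> h.py <<'E'
def refine(c,im,X0,x0,thr=150,h=.045,r=.013,win=22):
    "fit a standing spring (foot at X0) to its grey-white mask"
    from scipy.optimize import minimize
    m=proj(c,np.array(X0)+[0,0,h/2]).astype(int); hsv=cv2.cvtColor(im,cv2.COLOR_BGR2HSV)
    g=((hsv[...,1]<60)&(hsv[...,2]>thr)).astype(np.uint8)
    w=np.zeros_like(g); w[m[1]-win:m[1]+win,m[0]-win:m[0]+win]=1; g*=w
    g=cv2.fillPoly(np.zeros_like(g),[cv2.convexHull(cv2.findNonZero(g))],1)
    t=np.linspace(0,2*np.pi,24)
    def sil(d):
        P=np.array([proj(c,np.array(X0)+[d[0]+r*np.cos(a),d[1]+r*np.sin(a),z]) for z in (0,h) for a in t])
        return cv2.fillPoly(np.zeros_like(g),[cv2.convexHull((P*16).astype(np.int32))],1,shift=4)
    f=lambda d:float((sil(d)!=g).sum())
    b=min(((f((x,y)),x,y) for x in np.arange(-.008,.0081,.001) for y in np.arange(-.008,.0081,.001)))
    return b,int(g.sum()),np.array(X0)[:2]+b[1:]
E
python3 - <<'E'
from h import *
d=np.load("w1.npz"); c=(d["K"],d["p"],d["M"]); im=cv2.imread("pics/w1.png")
print(refine(c,im,(.468,-.297,.022),0)); print(refine(c,im,(.471,-.364,.022),0))
a=im[160:240,230:390].copy(); cv2.imwrite("pics/c2.png",cv2.resize(a,None,fx=5,fy=5,interpolation=cv2.INTER_CUBIC))
E
```

```text
((320.0, np.float64(0.0), np.float64(0.0)), 1289, array([ 0.468, -0.297]))
((788.0, np.float64(-0.001), np.float64(0.002)), 1803, array([ 0.47 , -0.362]))
```

View pics/c2.png

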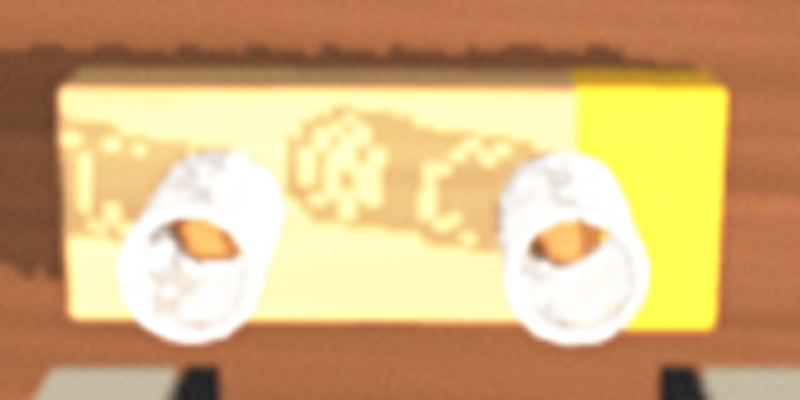

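```bash
python3 - <<'E'
from h import *
d=np.load("w1.npz"); c=(d["K"],d["p"],d["M"])
f=lambda u,v,z: ray(c,(230+u/5,160+v/5),z)
a,b=f(576,276,.067),f(198,274,.067); print(a,b,np.linalg.norm(a-b),np.degrees(np.arctan2(*(a-b)[[1,0]])))
C=[f(u,v,.022) for u,v in((60,85),(725,88),(715,328),(70,320))]; m=np.mean(C,0); print(m,C)
e=(a-b)/np.linalg.norm(a-b); print("pegs from block",m+.035*e,m-.035*e)
E
```

```text
[ 0.47049879 -0.29456181  0.067     ] [ 0.47384678 -0.36273489  0.067     ] 0.06825523972680385 92.81154389418045
[ 0.47254598 -0.32864655  0.022     ] [array([ 0.45044985, -0.39708673,  0.022     ]), array([ 0.44368654, -0.26269819,  0.022     ]), array([ 0.49521458, -0.25959803,  0.022     ]), array([ 0.50083293, -0.39520326,  0.022     ])]
pegs from block [ 0.47082919 -0.29368868  0.022     ] [ 0.47426276 -0.36360442  0.022     ]
```

arm_command(
  targets=[
    [[0,0,0,1.5,2,-3,0.5],[0,0,0,2.3,2.9,-6,0.5],[0,0,0,2.3,2.9,-9,0.5],[0,0,0,2.3,2.9,-11,0.5],[0,0,0,2.3,2.9,-11,0.5],[0,0,0,2.3,2.9,-11,0.5]],
  ],
)

```text
clock: 1.65
tool_pos: [0.4695, -0.2958, 0.0877]
orientation: [180.0, -0.1, -177.0]
force: [0.4, -0.4, 0.7]
opening: 0.0436
```

arm_command(
  targets=[
    [[0,0,0,0.1,0.2,-2,0.5],[0,0,0,0.1,0.2,-4,0.5],[0,0,0,0.1,0.2,-5.5,0.5],[0,0,0,0.1,0.2,-6.2,0.5],[0,0,0,0.1,0.2,-6.2,0.5],[0,0,0,0.1,0.2,-6.2,0.2],[0,0,0,0.1,0.2,-6.2,0.2],[0,0,0,0.1,0.2,-6.2,0.2]],
  ],
)

```text
clock: 2.32
tool_pos: [0.4724, -0.2933, 0.0275]
orientation: [-180.0, 0.1, -177.0]
force: [-0.5, -0.8, 0.4]
opening: 0.0291
```

arm_command(
  targets=[
    [[0,0,0,0,0,0,0.2],[0,0,0,0,0,0,0.2],[0,0,0,0,0,0,0.2]],
  ],
)

```text
clock: 2.57
tool_pos: [0.4726, -0.2936, 0.0273]
orientation: [-179.9, 0.1, -176.9]
force: [0.4, -3.1, 5.7]
opening: 0.022
```

```bash
python3 - <<'E'
from h import *
o=ctrl.get_obs(); c=cam("wrist"); im=ctrl.snapshot("wrist")
print({k:np.round(o[k],4) for k in("tool_pos","force","moment","opening")})
for X in ((.4705,-.294,.067),(.474,-.3635,.067)): print(proj(c,X))
cv2.imwrite("pics/w2.png",cv2.resize(im[180:400,180:480],None,fx=2.5,fy=2.5,interpolation=cv2.INTER_CUBIC))
E
```

```text
{'tool_pos': array([ 0.4726, -0.2936,  0.0273]), 'force': array([ 0.3506, -3.0774,  5.7337]), 'moment': array([-1.3631, -0.1933,  0.0951]), 'opening': np.float64(0.022)}
[313.52898937 288.85691817]
[137.50649554 288.40610719]
```

View pics/w2.png

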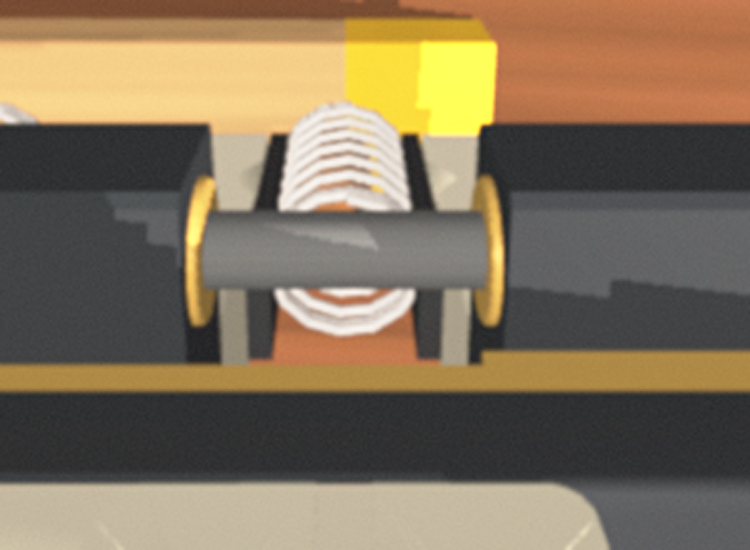

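The spring sits centred between the pads. Its top ring is at about (318,285), and the other spring is untouched. I'll lift it and go to the tester.

arm_command(
  targets=[
    [[0,0,0,0,0,1,0.2],[0,0,0,0,0,3,0.2],[0,0,0,0,0,6,0.2],[0,0,0,0,0,9,0.2],[0,0,0,0,0,12,0.2],[0,0,0,0,1,15,0.2],[0,0,0.02,1,4,17,0.2],[0,0,0.04,2,7,17.5,0.2]],
  ],
)

```text
clock: 3.28
tool_pos: [0.4925, -0.2229, 0.205]
orientation: [-179.9, 0.3, -174.8]
force: [0.8, 0.3, -0.6]
opening: 0.0226
```

arm_command(
  targets=[
    [[0,0,0.02,1,3.5,0,0.2],[0,0,0.02,2,7,0,0.2],[0,0,0.02,3,10.5,0,0.2],[0,0,0.02,4,14,0,0.2],[0,0,0.02,4.2,17,0,0.2],[0,0,0.02,4.2,19.5,0,0.2],[0,0,0.02,4.2,21,0,0.2],[0,0,0.02,4.2,21.4,0,0.2]],
  ],
)

```text
clock: 3.95
tool_pos: [0.5328, -0.0065, 0.2008]
orientation: [180.0, -0.1, -173.4]
force: [-0.0, 0.2, -0.7]
opening: 0.0218
```

arm_command(
  targets=[
    [[0,0,0,0,0,0,0.2],[0,0,0,0,0,0,0.2]],
  ],
)

```text
clock: 4.12
tool_pos: [0.533, -0.0091, 0.2009]
orientation: [180.0, -0.0, -173.5]
force: [0.3, 0.2, -1.2]
opening: 0.0223
```

```bash
python3 - <<'E'
from h import *
o=ctrl.get_obs(); c=cam("wrist"); im=ctrl.snapshot("wrist"); cv2.imwrite("pics/w3.png",im)
print({k:np.round(o[k],4) for k in("tool_pos","orientation","force","opening")})
np.savez("w3.npz",K=c[0],p=c[1],M=c[2]); print(proj(c,(.554,-.01,.048)))
cv2.imwrite("pics/w3c.png",cv2.resize(im[120:320,170:470],None,fx=2.6,fy=2.6,interpolation=cv2.INTER_CUBIC))
E
```

```text
{'tool_pos': array([ 0.533 , -0.0091,  0.2009]), 'orientation': array([ 1.799965e+02, -4.600000e-02, -1.735093e+02]), 'force': array([ 0.2559,  0.1628, -1.163 ]), 'opening': np.float64(0.0223)}
[312.44843732 204.16616116]
```

View pics/w3c.png

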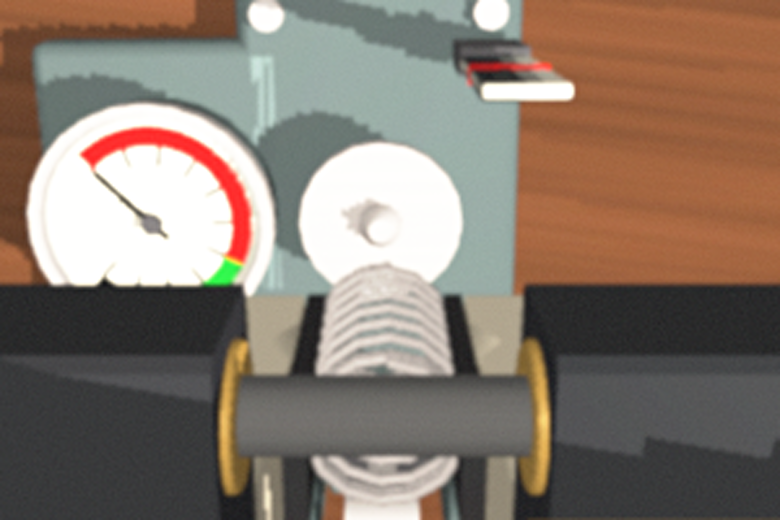

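```bash
python3 - <<'E'
from h import *
d=np.load("w3.npz"); c=(d["K"],d["p"],d["M"]); T=np.array([.533,-.0091])
f=lambda u,v,z: ray(c,(170+u/2.6,120+v/2.6),z)[:2]
print("plate",f(381,222,.048),"spigot tip",f(383,225,.058))
yaw=np.radians(6.5); ex=np.array([np.cos(yaw),np.sin(yaw)])
zb=.2009-.0053
print("foot",f(386,263,zb)+.013*ex-T,"top", f(386,500,zb+.045)-.013*ex-T)
c2=cam("wrist"); print("tcp px",proj(c2,(*T,.2009)), "grasp px",proj(c2,(*T,.2199)))
print("scale top",f(527,90,.127),"hinge est",)
for a in(-5,0,5): print(proj(c,(.57,-.01+a/1000,.048)))
E
```

```text
plate [ 0.55477643 -0.00594215] spigot tip [ 0.55280196 -0.00542974]
foot [-0.00148212  0.0017062 ] top [-0.00442709  0.00118298]
tcp px [315.67498671 250.97983245] grasp px [315.5239656  268.49528639]
scale top [0.49014776 0.02593552] hinge est
[305.57478701 219.21206125]
[310.66449991 219.75619779]
[315.74934745 220.29981417]
```

arm_command(
  targets=[
    [[0,0,0,1.2,0.2,-2,0.2],[0,0,0,2.3,0.3,-5,0.2],[0,0,0,2.3,0.3,-8,0.2],[0,0,0,2.3,0.3,-11,0.2],[0,0,0,2.3,0.3,-12.5,0.2],[0,0,0,2.3,0.3,-13,0.2],[0,0,0,2.3,0.3,-13,0.2],[0,0,0,2.3,0.3,-13,0.2]],
  ],
)

```text
clock: 4.83
tool_pos: [0.557, -0.0065, 0.0718]
orientation: [-180.0, 0.0, -173.6]
force: [0.7, -0.5, 0.5]
opening: 0.0222
```

```bash
python3 - <<'E'
from h import *
o=ctrl.get_obs(); c=cam("wrist"); im=ctrl.snapshot("wrist"); cv2.imwrite("pics/w4.png",im)
print({k:np.round(o[k],4) for k in("tool_pos","orientation","force","opening")})
np.savez("w4.npz",K=c[0],p=c[1],M=c[2]); print(proj(c,(.554,-.006,.048)))
cv2.imwrite("pics/w4c.png",cv2.resize(im[150:310,210:430],None,fx=3.6,fy=3.6,interpolation=cv2.INTER_CUBIC))
E
```

```text
{'tool_pos': array([ 0.557 , -0.0065,  0.0718]), 'orientation': array([-1.799888e+02,  3.650000e-02, -1.735753e+02]), 'force': array([ 0.6732, -0.5221,  0.5148]), 'opening': np.float64(0.0222)}
[316.61727234 228.94430643]
```

View pics/w4c.png

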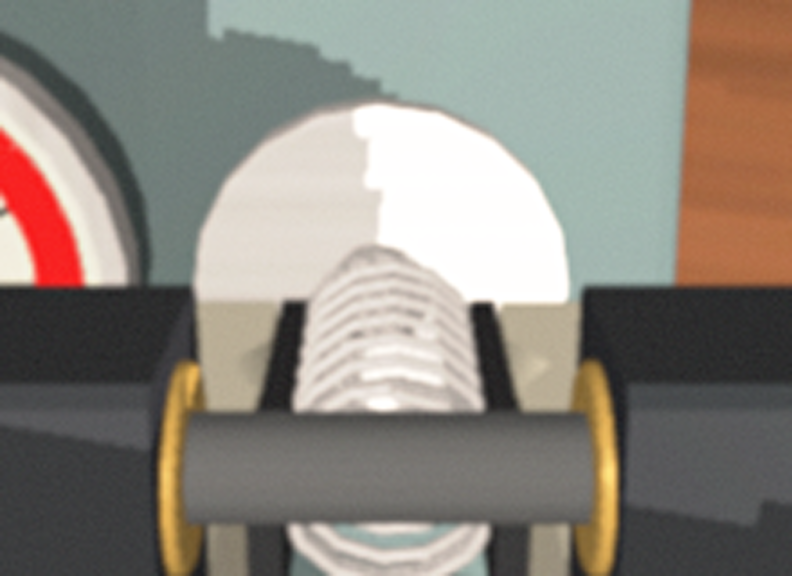

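```bash
python3 - <<'E'
from h import *
d=np.load("w4.npz"); c=(d["K"],d["p"],d["M"])
f=lambda u,v,z: ray(c,(210+u/3.6,150+v/3.6),z)[:2]
yaw=np.radians(6.5); ex=np.array([np.cos(yaw),np.sin(yaw)])
print("plate from edge",f(381.5,102,.048)+.03*ex,"sides",f(195,285,.048),f(568,285,.048))
print("foot",f(386,244,.0665)+.013*ex)
E
```

```text
plate from edge [ 0.55420733 -0.00627193] sides [ 0.55750212 -0.03603812] [0.55085118 0.0233399 ]
foot [ 0.55377405 -0.00566364]
```

Foot and plate agree within 1 mm, so I'll lower it.

arm_command(
  targets=[
    [[0,0,0,0,0,-0.5,0.2],[0,0,0,0,0,-0.9,0.2],[0,0,0,0,0,-1.2,0.2],[0,0,0,0,0,-1.4,0.2],[0,0,0,0,0,-1.6,0.2],[0,0,0,0,0,-1.8,0.2],[0,0,0,0,0,-1.8,0.2]],
  ],
)

```text
clock: 5.47
tool_pos: [0.5565, -0.0059, 0.053]
orientation: [-180.0, -0.0, -173.5]
force: [-0.2, 0.7, 1.4]
opening: 0.0226
```

arm_command(
  targets=[
    [[0,0,0,0,0,0,0.4],[0,0,0,0,0,0,0.4],[0,0,0,0,0,0,0.4],[0,0,0,0,0,1,0.4],[0,0,0,0,0,3,0.4],[0,0,0,0,0,6,0.4],[0,0,0,-1,0,10,0.5],[0,0,0,-3,0,14,0.6]],
  ],
)

```text
clock: 6.13
tool_pos: [0.5284, -0.0061, 0.1923]
orientation: [-180.0, -0.0, -173.5]
force: [1.7, 0.7, 0.1]
opening: 0.0434
```

arm_command(
  targets=[
    [[0,0,0,-1,0,4,0.6],[0,0,0,-1,0,8,0.6],[0,0,0,-1,0,12,0.6],[0,0,0,0,0,15,0.6],[0,0,0,0,0,17,0.6],[0,0,0,0,0,17,0.6],[0,0,0,0,0,17,0.6]],
  ],
)

```text
clock: 6.72
tool_pos: [0.5279, -0.0059, 0.3622]
orientation: [180.0, 0.2, -173.5]
force: [-0.2, -0.0, -0.3]
opening: 0.0526
```

```bash
python3 - <<'E'
from h import *
o=ctrl.get_obs(); c=cam("wrist"); im=ctrl.snapshot("wrist"); t=ctrl.snapshot("top"); s=ctrl.snapshot("scene")
for n,i in(("w5",im),("t5",t),("s5",s)): cv2.imwrite(f"pics/{n}.png",i)
print({k:np.round(o[k],4) for k in("clock","tool_pos","orientation","force","opening")})
np.savez("w5.npz",K=c[0],p=c[1],M=c[2])
a=lambda i,f,x0,y0,w,h:cv2.resize(i[y0:y0+h,x0:x0+w],None,fx=f,fy=f,interpolation=cv2.INTER_CUBIC)
# mosaics: wrist | scene crop | top crop
m=np.zeros((600,800,3),np.uint8)
m[:250,:400]=cv2.resize(im,(400,250)); q=a(s,4,270,190,100,100); m[:400,400:800]=q
q=a(t,4,290,125,100,85); m[250:590,:400]=q
cv2.imwrite("pics/m5.png",m)
K0=(.5542,-.006); ex=np.array([np.cos(np.radians(6.5)),np.sin(np.radians(6.5))])
k=np.array([*(np.array(K0)+.1157*ex),.285]); print("knob pred",k,proj(cam("top"),k),proj(cam("scene"),k))
E
```

```text
{'clock': np.float64(6.7167), 'tool_pos': array([ 0.5279, -0.0059,  0.3622]), 'orientation': array([ 1.799555e+02,  1.707000e-01, -1.735430e+02]), 'force': array([-0.2289, -0.0123, -0.293 ]), 'opening': np.float64(0.0526)}
knob pred [0.66915626 0.00709761 0.285     ] [317.66015953 145.00707184] [332.68089803 224.77022149]
```

View pics/m5.png

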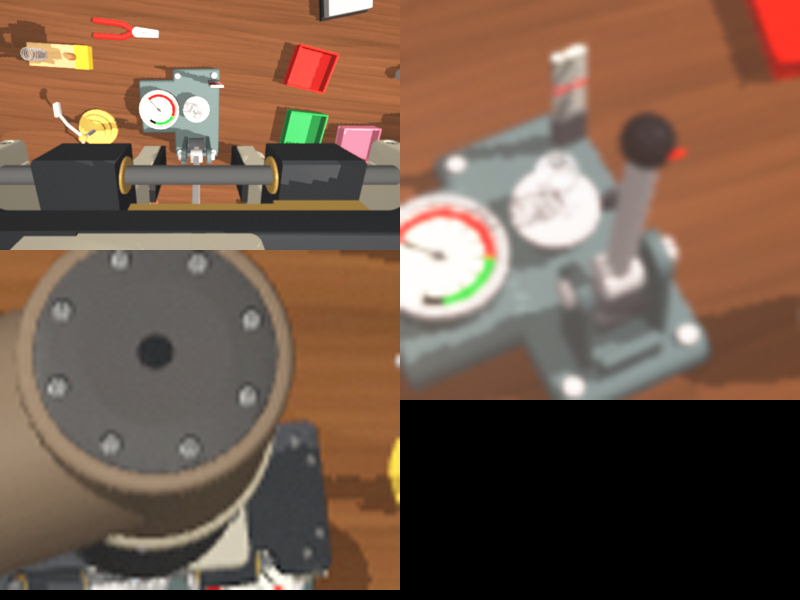

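The spring stands over the spigot, and the ball in the scene view is at (332,225), where my model predicts it. I'll go to the ball.

arm_command(
  targets=[
    [[0,0,0,3,0.3,0,0.6],[0,0,0,6,0.6,0,0.6],[0,0,0,9,0.9,0,0.6],[0,0,0,12,1.2,0,0.6],[0,0,0,14.1,1.3,0,0.6],[0,0,0,14.1,1.3,-1,0.6],[0,0,0,14.1,1.3,-3,0.6],[0,0,0,14.1,1.3,-5,0.6]],
  ],
)

```text
clock: 7.53
tool_pos: [0.6687, 0.007, 0.3083]
orientation: [-180.0, -0.1, -173.5]
force: [-0.1, -1.1, -1.1]
opening: 0.0523
```

arm_command(
  targets=[
    [[0,0,0,0,0,-2,0.6],[0,0,0,0,0,-3.5,0.6],[0,0,0,0,0,-4.4,0.6],[0,0,0,0,0,-4.4,0.6],[0,0,0,0,0,-4.4,0.6]],
  ],
)

```text
clock: 7.95
tool_pos: [0.6685, 0.0069, 0.2661]
orientation: [-180.0, -0.1, -173.5]
force: [-0.5, -0.2, 0.7]
opening: 0.0523
```

arm_command(
  targets=[
    [[0,0,0,0,0,0,0.25],[0,0,0,0,0,0,0.25],[0,0,0,0,0,0,0.25],[0,0,0,0,0,0,0.25],[0,0,0,0,0,0,0.25],[0,0,0,0,0,0,0.25]],
  ],
)

```text
clock: 8.45
tool_pos: [0.6691, 0.006, 0.2672]
orientation: [-179.9, 0.1, -173.6]
force: [1.5, -5.6, 1.8]
opening: 0.0285
```

```bash
python3 - <<'E'
from h import *
s=np.array([.5542,-.006]); ex=np.array([np.cos(np.radians(6.5)),np.sin(np.radians(6.5))])
a0=np.radians(-8)
P=lambda b: np.array([*(s+(.09-.185*np.sin(a0*1+b+0 if 0 else b-np.radians(8)))*ex), .102+.185*np.cos(b-np.radians(8))])
p0=P(0); print(p0)
for b in [.1,.2,.3,.4,.5,.6,.7,.8,.9,1.,1.1,1.2,1.3,1.4,1.5,1.6,1.64,1.7,1.75,1.79]: print(b,np.round((P(b)-p0)*100,2))
E
```

```text
[0.66920299 0.00710294 0.28519959]
0.1 [-1.83 -0.21  0.17]
0.2 [-3.67 -0.42  0.15]
0.3 [-5.49 -0.63 -0.06]
0.4 [-7.29 -0.83 -0.44]
0.5 [-9.04 -1.03 -1.01]
0.6 [-10.72  -1.22  -1.75]
0.7 [-12.33  -1.4   -2.65]
0.8 [-13.83  -1.58  -3.71]
0.9 [-15.23  -1.73  -4.92]
1.0 [-16.49  -1.88  -6.26]
1.1 [-17.62  -2.01  -7.72]
1.2 [-18.6   -2.12  -9.28]
1.3 [-19.41  -2.21 -10.94]
1.4 [-20.06  -2.29 -12.67]
1.5 [-20.53  -2.34 -14.46]
1.6 [-20.83  -2.37 -16.28]
1.64 [-20.89  -2.38 -17.02]
1.7 [-20.94  -2.39 -18.13]
1.75 [-20.92  -2.38 -19.05]
1.79 [-20.88  -2.38 -19.79]
```

arm_command(
  targets=[
    [[0,0,0,-1.83,-0.21,0.17,0.25],[0,0,0,-3.67,-0.42,0.15,0.25],[0,0,0,-5.49,-0.63,-0.06,0.25],[0,0,0,-7.29,-0.83,-0.44,0.25],[0,0,0,-9.04,-1.03,-1.01,0.25],[0,0,0,-10.72,-1.22,-1.75,0.25],[0,0,0,-12.33,-1.4,-2.65,0.25],[0,0,0,-12.33,-1.4,-2.65,0.25]],
  ],
)

```text
clock: 9.12
tool_pos: [0.5428, -0.0093, 0.2396]
orientation: [-179.9, -0.1, -173.6]
force: [0.7, -11.5, 1.1]
opening: 0.0286
```

arm_command(
  targets=[
    [[0,0,0,-1.5,-0.3,-1.06,0.25],[0,0,0,-2.9,-0.48,-2.27,0.25],[0,0,0,-4.16,-0.65,-3.61,0.25],[0,0,0,-5.29,-0.8,-5.07,0.25],[0,0,0,-6.27,-0.95,-6.63,0.25],[0,0,0,-7.08,-1.05,-8.29,0.25],[0,0,0,-7.73,-1.15,-10.02,0.25],[0,0,0,-7.73,-1.15,-10.02,0.25]],
  ],
)

```text
clock: 9.78
tool_pos: [0.4667, -0.0188, 0.138]
orientation: [-180.0, -0.1, -173.6]
force: [-1.5, -1.6, 2.5]
opening: 0.0286
```

arm_command(
  targets=[
    [[0,0,0,-0.4,-0.05,-1.5,0.25],[0,0,0,-0.7,-0.07,-3,0.25],[0,0,0,-0.85,-0.09,-4.3,0.25],[0,0,0,-0.87,-0.09,-5,0.25],[0,0,0,-0.87,-0.09,-5.6,0.25],[0,0,0,-0.87,-0.09,-5.6,0.25],[0,0,0,-0.87,-0.09,-5.6,0.25]],
  ],
)

```text
clock: 10.37
tool_pos: [0.4587, -0.0198, 0.0838]
orientation: [-180.0, -0.2, -173.6]
force: [-5.1, -3.5, 3.8]
opening: 0.0285
```

```bash
python3 - <<'E'
from h import *
o=ctrl.get_obs(); c=cam("wrist"); im=ctrl.snapshot("wrist"); s=ctrl.snapshot("scene"); o2=ctrl.get_obs()
cv2.imwrite("pics/w6.png",im); cv2.imwrite("pics/s6.png",s)
print({k:np.round(o[k],4) for k in("clock","tool_pos","orientation","force","opening")})
np.savez("w6.npz",K=c[0],p=c[1],M=c[2])
m=np.zeros((600,800,3),np.uint8)
m[:250,:400]=cv2.resize(im,(400,250)); m[:400,400:]=cv2.resize(s[180:280,250:350],None,fx=4,fy=4,interpolation=cv2.INTER_CUBIC)
m[250:600,:400]=cv2.resize(im[140:280,300:460],(400,350),interpolation=cv2.INTER_CUBIC)
cv2.imwrite("pics/m6.png",m)
E
```

```text
{'clock': np.float64(10.3667), 'tool_pos': array([ 0.4587, -0.0198,  0.0838]), 'orientation': array([-1.799571e+02, -1.569000e-01, -1.735509e+02]), 'force': array([-5.149 , -3.4803,  3.7569]), 'opening': np.float64(0.0285)}
```

View pics/m6.png

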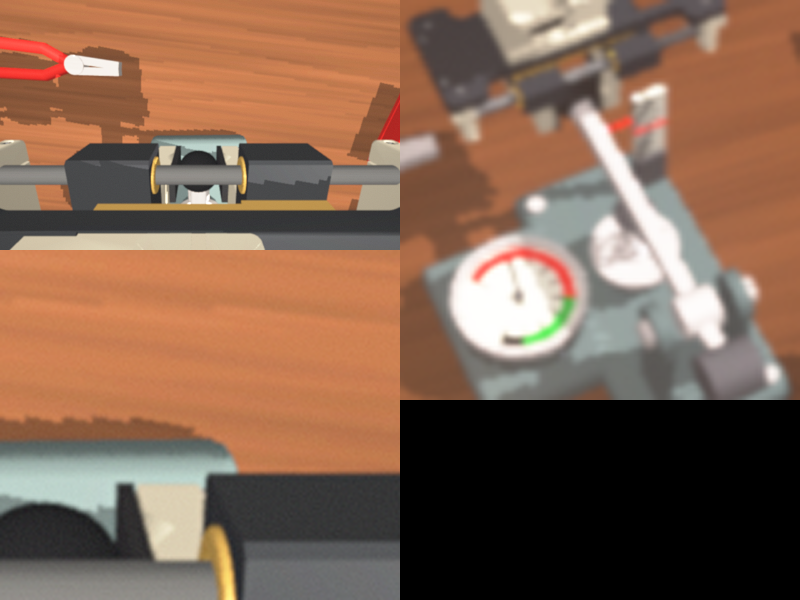

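The scene view shows the pointer at crop (618,124), just above the red mark at (650,125). The needle is at about 2–3 N. Now the last 14 mm, slowly.

arm_command(
  targets=[
    [[0,0,0,0.1,0.05,-0.4,0.25],[0,0,0,0.12,0.05,-0.8,0.25],[0,0,0,0.15,0.05,-1.1,0.25],[0,0,0,0.15,0.05,-1.4,0.25],[0,0,0,0.15,0.05,-1.4,0.25],[0,0,0,0.15,0.05,-1.4,0.25]],
  ],
)

```text
clock: 10.97
tool_pos: [0.4594, -0.0197, 0.0698]
orientation: [-179.9, -0.2, -173.6]
force: [-6.1, -5.1, 6.6]
opening: 0.0281
```

```bash
cat > d.py <<'E'
from h import *
import sys
n=sys.argv[1]
o=ctrl.get_obs(); s=ctrl.snapshot("scene"); cv2.imwrite(f"pics/{n}.png",s)
print({k:np.round(o[k],4) for k in("clock","tool_pos","force","opening")})
def reds(s,lab):
    f=8; q=cv2.resize(s[200:225,295:325],None,fx=f,fy=f,interpolation=cv2.INTER_CUBIC).astype(int)
    g=((q[...,2]-np.maximum(q[...,0],q[...,1])>75)).astype(np.uint8)
    k,l,st,ce=cv2.connectedComponentsWithStats(g)
    for i in range(1,k):
        if st[i,4]>40: print(lab,"red",np.round(ce[i]/f+[295,200],2),np.round(st[i,:2]/f+[295,200],1),st[i,2:]/f)
for a in ("s5","s6"): reds(cv2.imread(f"pics/{a}.png"),a)
reds(s,n)
c=cam("scene")
# rectify dial: face plane z guess, centre from white disc
t=cam("scene")
def rect(im,ctr,z,S=6000,h=.05):
    N=600; P=[]
    g=np.array([[ctr[0]+h,ctr[1]+h],[ctr[0]+h,ctr[1]-h],[ctr[0]-h,ctr[1]-h],[ctr[0]-h,ctr[1]+h]])
    px=np.float32([proj(c,(*p,z)) for p in g])
    H=cv2.getPerspectiveTransform(px,np.float32([[0,0],[N,0],[N,N],[0,N]]))
    return cv2.warpPerspective(im,H,(N,N),flags=cv2.INTER_CUBIC)
ctr=ray(c,(250+518/4,180+297/4),.045)[:2]; print("dial ctr",ctr)
R0=rect(cv2.imread("pics/s5.png"),ctr,.045); R1=rect(s,ctr,.045)
q=cv2.resize(s[190:250,255:335],None,fx=8,fy=8,interpolation=cv2.INTER_CUBIC)[:,:640]
m=np.zeros((600,800,3),np.uint8); m[:300,:300]=cv2.resize(R0,(300,300)); m[300:,:300]=cv2.resize(R1,(300,300)); m[:480,300:800]=q[:,140:640]
cv2.imwrite(f"pics/m_{n}.png",m)
E
python3 d.py s7
```

```text
{'clock': np.float64(10.9667), 'tool_pos': array([ 0.4594, -0.0197,  0.0698]), 'force': array([-6.0835, -5.1082,  6.6434]), 'opening': np.float64(0.0281)}
s5 red [312.53 211.68] [308.2 209.9] [ 9.125  3.875 94.75 ]
s6 red [305.1  211.04] [301.9 208.6] [  6.5    4.75 175.25]
s6 red [312.53 211.68] [308.2 209.9] [ 9.125  3.875 95.75 ]
s7 red [307.87 212.8 ] [301.9 209.9] [ 15.5     5.875 265.375]
dial ctr [0.65309421 0.15791398]
```

View pics/m_s7.png

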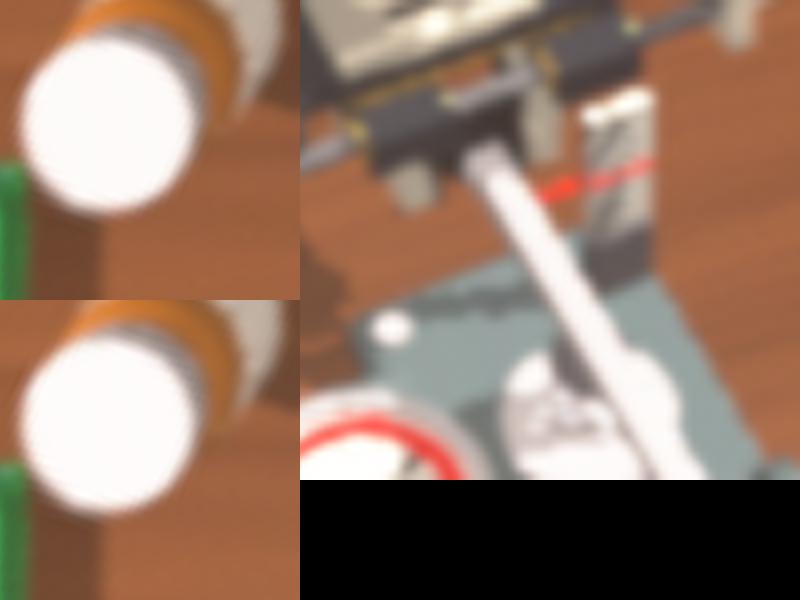

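The pointer is in line with the red mark, and they now form one collinear red stroke at crop (540–655, 195–160). I aimed my dial crop at the wrong place, so I'll read the needle numerically from two frames: one taken already, one after holding.

arm_command(
  targets=[
    [[0,0,0,0,0,0,0.25],[0,0,0,0,0,0,0.25],[0,0,0,0,0,0,0.25],[0,0,0,0,0,0,0.25],[0,0,0,0,0,0,0.25],[0,0,0,0,0,0,0.25],[0,0,0,0,0,0,0.25],[0,0,0,0,0,0,0.25]],
  ],
)

```text
clock: 11.68
tool_pos: [0.4593, -0.0197, 0.07]
orientation: [-179.9, -0.2, -173.6]
force: [-6.7, -5.3, 5.7]
opening: 0.0284
```

```bash
cat > n.py <<'E'
from h import *
import sys
n=sys.argv[1]
if len(sys.argv)>2:
    o=ctrl.get_obs(); cv2.imwrite(f"pics/{n}.png",ctrl.snapshot("scene")); print({k:np.round(o[k],4) for k in("clock","tool_pos","force","opening")})
c=cam("scene"); z=.045
def needle(lab):
    im=cv2.imread(f"pics/{lab}.png"); ctr=ray(c,(279.5,254.3),z)[:2]; N=500;h=.05
    def warp(ctr):
        px=np.float32([proj(c,(ctr[0]+a*h,ctr[1]+b*h,z)) for a,b in((1,1),(1,-1),(-1,-1),(-1,1))])
        return cv2.warpPerspective(im,cv2.getPerspectiveTransform(px,np.float32([[0,0],[N,0],[N,N],[0,N]])),(N,N),flags=cv2.INTER_CUBIC)
    q=warp(ctr).astype(int); col=np.array(q)
    red=(q[...,2]-q[...,:2].max(-1)>90); gr=(q[...,1]-np.maximum(q[...,0],q[...,2])>60)
    yy,xx=np.nonzero(red|gr)
    A=np.c_[xx,yy,np.ones(len(xx))]; s=np.linalg.lstsq(A,xx**2+yy**2,rcond=None)[0]; cx,cy=s[0]/2,s[1]/2; r=np.sqrt(s[2]+cx*cx+cy*cy)
    ang=lambda x,y:np.degrees(np.arctan2(x-cx,-(y-cy)))%360   # clockwise from image up (+x world)
    pol=lambda rr:np.array([[q[int(round(cy-rr*np.cos(t))),int(round(cx+rr*np.sin(t)))] for t in np.radians(np.arange(0,360,2))] for rr in rr])
    ring=pol([r])[0]; R_=[2*i for i,p in enumerate(ring) if p[2]-max(p[0],p[1])>60]; G=[2*i for i,p in enumerate(ring) if p[1]-max(p[0],p[2])>40]
    sp=lambda v:[(v[0],)]+[(a,b) for a,b in zip(v,v[1:]) if b-a>4]+[(v[-1],)]
    dark=pol(np.linspace(.3*r,.7*r,12)).sum(-1).mean(0); i=np.argsort(dark)[:6]
    print(lab,"r(mm)",round(r*2*h/N*1e3,1),"red",sp(R_),"green",sp(G),"needle",sorted(i*2),np.round(dark[np.sort(i)]),"med",np.median(dark))
    return q.astype(np.uint8)
Q=[needle(l) for l in ("s5","s6","s7",n)]
cv2.imwrite(f"pics/dial_{n}.png",np.hstack([cv2.resize(Q[0],(350,350)),cv2.resize(Q[-1],(350,350))]))
for l in("s5","s7",n):
    q=cv2.imread(f"pics/{l}.png").astype(int); w=np.clip(q[...,2]-q[...,:2].max(-1)-25,0,None)
    print(l,[(x,round(float((w[204:220,x]*np.arange(204,220)).sum()/max(w[204:220,x].sum(),1)),2)) for x in range(302,318)])
E
python3 n.py s8 1
```

```text
{'clock': np.float64(11.6833), 'tool_pos': array([ 0.4593, -0.0197,  0.07  ]), 'force': array([-6.6571, -5.2981,  5.7398]), 'opening': np.float64(0.0284)}
s5 r(mm) 33.1 red [(128,), (290,)] green [(0,), (14, 296), (358,)] needle [np.int64(124), np.int64(126), np.int64(128), np.int64(130), np.int64(132), np.int64(134)] [659. 640. 629. 631. 644. 667.] med 761.0
s6 r(mm) 33.0 red [(130,), (288,)] green [(0,), (14, 296), (358,)] needle [np.int64(180), np.int64(258), np.int64(260), np.int64(262), np.int64(264), np.int64(266)] [676. 674. 672. 671. 671. 674.] med 761.3333333333334
s7 r(mm) 33.2 red [(130,), (288,)] green [(0,), (12, 296), (358,)] needle [np.int64(238), np.int64(240), np.int64(242), np.int64(244), np.int64(246), np.int64(248)] [616. 602. 599. 605. 619. 636.] med 761.9583333333333
s8 r(mm) 33.2 red [(130,), (288,)] green [(0,), (12, 296), (358,)] needle [np.int64(236), np.int64(238), np.int64(240), np.int64(242), np.int64(244), np.int64(246)] [629. 609. 600. 602. 614. 631.] med 762.0
s5 [(302, 211.23), (303, 211.03), (304, 210.81), (305, 210.67), (306, 210.55), (307, 210.99), (308, 212.45), (309, 212.25), (310, 212.03), (311, 211.77), (312, 211.25), (313, 210.88), (314, 210.44), (315, 210.18), (316, 211.13), (317, 211.27)]
s7 [(302, 213.0), (303, 213.39), (304, 213.24), (305, 212.2), (306, 211.43), (307, 211.48), (308, 212.4), (309, 212.23), (310, 212.03), (311, 211.79), (312, 211.26), (313, 210.9), (314, 210.43), (315, 210.2), (316, 211.06), (317, 211.25)]
s8 [(302, 213.0), (303, 213.38), (304, 213.3), (305, 212.19), (306, 211.43), (307, 211.43), (308, 212.41), (309, 212.25), (310, 212.02), (311, 211.78), (312, 211.25), (313, 210.9), (314, 210.42), (315, 210.19), (316, 211.04), (317, 211.24)]
```

The needle is 113° from zero, about 8.4 N and clearly in the red. The pointer is roughly 1 mm above the line, so I'll lower the ball a further 1.5–2 mm and hold for more than a second.

arm_command(
  targets=[
    [[0,0,0,0,0,-0.1,0.25],[0,0,0,0,0,-0.17,0.25],[0,0,0,0,0,-0.17,0.25],[0,0,0,0,0,-0.17,0.25],[0,0,0,0,0,-0.17,0.25]],
  ],
)

```text
clock: 12.15
tool_pos: [0.4595, -0.0197, 0.0683]
orientation: [-179.9, -0.2, -173.6]
force: [-7.3, -5.4, 7.0]
opening: 0.0282
```

```bash
python3 n.py s9 1 | grep s9 ; python3 -c "
from h import *
o=ctrl.get_obs(); print(o['clock'],o['tool_pos'],o['force'])
c=cam('scene'); ex=np.array([np.cos(np.radians(7)),np.sin(np.radians(7))]); ey=np.array([-ex[1],ex[0]]); s=np.array([.5542,-.006])
for y in (.015,.022,.03,.04):
  print(y,[proj(c,(*(s-.06*ex+y*ey),z)).round(2) for z in (.09,.091,.092)])"
```

```text
s9 r(mm) 33.2 red [(130,), (288,)] green [(0,), (12, 296), (358,)] needle [np.int64(242), np.int64(244), np.int64(246), np.int64(248), np.int64(250), np.int64(252)] [672. 660. 652. 648. 652. 663.] med 762.4166666666666
s9 [(302, 213.35), (303, 213.63), (304, 213.67), (305, 212.39), (306, 211.51), (307, 211.72), (308, 212.53), (309, 212.28), (310, 212.02), (311, 211.78), (312, 211.25), (313, 210.9), (314, 210.42), (315, 210.19), (316, 211.09), (317, 211.24)]
12.2 [ 0.4594578  -0.01968781  0.06833246] [-6.90872353 -5.18374478  7.27398731]
0.015 [array([304.96, 213.85]), array([304.95, 213.64]), array([304.95, 213.42])]
0.022 [array([307.27, 212.93]), array([307.26, 212.72]), array([307.26, 212.5 ])]
0.03 [array([309.9 , 211.88]), array([309.9 , 211.67]), array([309.9 , 211.46])]
0.04 [array([313.17, 210.58]), array([313.17, 210.37]), array([313.17, 210.15])]
```

```bash
python3 - <<'E'
from h import *
for l in("s5","s7","s9"):
    q=cv2.imread(f"pics/{l}.png").astype(int); r=q[...,2]-q[...,:2].max(-1)
    o=[]
    for x in range(301,318):
        v=r[204:220,x]; w=np.clip(v-70,0,None); o.append((x,int(v.max()),round(float((w*np.arange(204,220)).sum()/max(w.sum(),1)),2)))
    print(l,o)
q=cv2.imread("pics/s9.png").astype(int); print((q[...,2]-q[...,:2].max(-1))[207:218,299:318])
E
```

```text
s5 [(301, 63, 0.0), (302, 63, 0.0), (303, 63, 0.0), (304, 62, 0.0), (305, 63, 0.0), (306, 64, 0.0), (307, 67, 0.0), (308, 76, 212.5), (309, 100, 212.32), (310, 105, 212.0), (311, 89, 212.0), (312, 76, 211.0), (313, 89, 211.0), (314, 86, 210.52), (315, 98, 210.1), (316, 89, 210.0), (317, 72, 210.0)]
s7 [(301, 60, 0.0), (302, 104, 213.57), (303, 142, 213.65), (304, 146, 213.36), (305, 164, 212.93), (306, 155, 212.71), (307, 110, 212.4), (308, 90, 212.46), (309, 103, 212.33), (310, 105, 212.0), (311, 90, 212.0), (312, 77, 211.0), (313, 89, 211.0), (314, 86, 210.52), (315, 96, 210.13), (316, 91, 210.0), (317, 72, 210.0)]
s9 [(301, 55, 0.0), (302, 117, 213.85), (303, 160, 213.86), (304, 158, 213.77), (305, 137, 213.36), (306, 157, 212.85), (307, 148, 212.72), (308, 114, 212.59), (309, 104, 212.37), (310, 105, 212.0), (311, 90, 212.0), (312, 77, 211.0), (313, 89, 211.0), (314, 86, 210.52), (315, 96, 210.13), (316, 91, 210.0), (317, 73, 210.0)]
[[ 11  12  14  15  16  26  44  53  43  22  12  10  10  10  12  12  17  32
   54]
 [ 11  11  13  15  17  25  42  54  43  23  13  11  11  10  12  16  22  36
   55]
 [ 11  12  15  19  22  31  45  55  45  25  13  11  12  15  24  46  57  60
   62]
 [ 13  19  26  32  38  46  55  59  51  32  21  21  27  38  61  85  96  91
   73]
 [ 18  31  46  52  57  61  67  76  75  58  57  64  66  77  89  86  74  61
   62]
 [ 19  34  53  68  76  79  94 126 126 100 104 105  90  64  49  37  32  39
   56]
 [  8  20  55  96 129 133 137 157 148 114  90  67  42  25  16  15  21  37
   55]
 [  5  13  52 117 160 158 130 110  91  56  34  21  14  11  11  13  21  37
   54]
 [  4   7  27  83 114 106  81  64  51  29  15  11  10  11  11  13  20  36
   52]
 [  4   4  10  30  54  61  60  58  47  28  14  11  11  11  11  13  19  35
   51]
 [  6   4   5  13  37  52  55  51  39  23  13  10  10  11  10  11  16  32
   50]]
```

arm_command(
  targets=[
    [[0,0,0,0,0,-0.12,0.25],[0,0,0,0,0,-0.12,0.25],[0,0,0,0,0,-0.12,0.25],[0,0,0,0,0,-0.12,0.25],[0,0,0,0,0,-0.12,0.25],[0,0,0,0,0,-0.12,0.25],[0,0,0,0,0,-0.12,0.25],[0,0,0,0,0,-0.12,0.25]],
  ],
)

```text
clock: 12.87
tool_pos: [0.4596, -0.0196, 0.0672]
orientation: [-179.9, -0.2, -173.6]
force: [-7.1, -5.6, 6.3]
opening: 0.0284
```

```bash
python3 n.py s10 1 | grep -E "s10|clock"
```

```text
{'clock': np.float64(12.8667), 'tool_pos': array([ 0.4596, -0.0196,  0.0672]), 'force': array([-7.1237, -5.6378,  6.3075]), 'opening': np.float64(0.0284)}
s10 r(mm) 33.2 red [(130,), (288,)] green [(0,), (12, 296), (358,)] needle [np.int64(250), np.int64(252), np.int64(254), np.int64(256), np.int64(258), np.int64(260)] [664. 652. 647. 648. 656. 669.] med 762.375
s10 [(302, 213.8), (303, 213.82), (304, 213.77), (305, 212.79), (306, 211.61), (307, 211.7), (308, 212.57), (309, 212.3), (310, 212.03), (311, 211.8), (312, 211.26), (313, 210.89), (314, 210.42), (315, 210.18), (316, 211.08), (317, 211.26)]
```

arm_command(
  targets=[
    [[0,0,0,0,0,0,0.25],[0,0,0,0,0,0,0.25],[0,0,0,0,0,0,0.25],[0,0,0,0,0,0,0.25],[0,0,0,0,0,0,0.25],[0,0,0,0,0,0,0.25],[0,0,0,0,0,0,0.25],[0,0,0,0,0,0,0.25]],
  ],
)

```text
clock: 13.58
tool_pos: [0.4596, -0.0196, 0.0672]
orientation: [-179.9, -0.2, -173.6]
force: [-5.7, -5.0, 7.1]
opening: 0.0286
```

```bash
python3 n.py s11 1 | grep -E "s11|clock"
```

```text
{'clock': np.float64(13.5833), 'tool_pos': array([ 0.4596, -0.0196,  0.0672]), 'force': array([-5.6856, -5.0478,  7.0848]), 'opening': np.float64(0.0286)}
s11 r(mm) 33.2 red [(130,), (288,)] green [(0,), (12, 296), (358,)] needle [np.int64(250), np.int64(252), np.int64(254), np.int64(256), np.int64(258), np.int64(260)] [664. 652. 648. 649. 657. 669.] med 762.4166666666666
s11 [(302, 213.81), (303, 213.83), (304, 213.76), (305, 212.74), (306, 211.6), (307, 211.68), (308, 212.56), (309, 212.3), (310, 212.03), (311, 211.8), (312, 211.25), (313, 210.89), (314, 210.43), (315, 210.19), (316, 211.1), (317, 211.21)]
```

9.35 N, steady across two readings 0.7 s apart, in the red. This matches the tired spring's 9–10 N at the red line. I'll guide the lever back up.

arm_command(
  targets=[
    [[0,0,0,0,0,1.9,0.25],[0,0,0,0.12,0.02,3.7,0.25],[0,0,0,0.42,0.05,5.5,0.25],[0,0,0,0.89,0.11,7.3,0.25],[0,0,0,1.54,0.19,9.05,0.25],[0,0,0,2.35,0.29,10.7,0.25],[0,0,0,3.33,0.41,12.25,0.25],[0,0,0,4.46,0.55,13.7,0.25]],
  ],
)

```text
clock: 14.3
tool_pos: [0.5066, -0.0139, 0.2059]
orientation: [-180.0, 0.1, -173.5]
force: [5.6, -6.5, -6.5]
opening: 0.0283
```

arm_command(
  targets=[
    [[0,0,0,1.26,0.16,1.34,0.25],[0,0,0,2.66,0.32,2.55,0.25],[0,0,0,4.16,0.51,3.61,0.25],[0,0,0,5.77,0.7,4.51,0.25],[0,0,0,7.45,0.91,5.25,0.25],[0,0,0,9.2,1.12,5.82,0.25],[0,0,0,11,1.34,6.2,0.25],[0,0,0,12.82,1.56,6.41,0.25]],
  ],
)

```text
clock: 14.97
tool_pos: [0.6343, 0.0018, 0.2682]
orientation: [-180.0, -0.1, -173.6]
force: [-1.0, -4.8, -6.7]
opening: 0.0281
```

arm_command(
  targets=[
    [[0,0,0,1.6,0.2,0.02,0.25],[0,0,0,1.8,0.2,0,0.25]],
  ],
)

```text
clock: 15.13
tool_pos: [0.6544, 0.0041, 0.2681]
orientation: [-179.9, 0.0, -173.5]
force: [0.2, -2.1, 2.4]
opening: 0.0285
```

arm_command(
  targets=[
    [[0,0,0,0.8,0.1,0,0.25],[0,0,0,1.4,0.15,-0.1,0.25],[0,0,0,1.4,0.15,-0.1,0.6],[0,0,0,1.4,0.15,-0.1,0.6],[0,0,0,1.4,0.15,-0.1,0.6],[0,0,0,1.4,0.15,-0.1,0.6],[0,0,0,1.4,0.15,3,0.6],[0,0,0,1.4,0.15,6,0.6]],
  ],
)

```text
clock: 15.8
tool_pos: [0.6646, 0.006, 0.3272]
orientation: [-180.0, -0.2, -173.5]
force: [1.0, -0.1, 1.3]
opening: 0.0523
```

arm_command(
  targets=[
    [[0,0,0,0,0,4,0.6],[0,0,0,-3,-0.3,4,0.6],[0,0,0,-6,-0.7,4,0.6],[0,0,0,-9,-1,4,0.6],[0,0,0,-12,-1.3,4,0.6],[0,0,0,-13.5,-1.5,1,0.6],[0,0,0,-14,-1.5,-3,0.5],[0,0,0,-14,-1.5,-7,0.5]],
  ],
)

```text
clock: 16.47
tool_pos: [0.5247, -0.0089, 0.2591]
orientation: [179.9, 0.3, -173.5]
force: [1.0, 0.2, -0.0]
opening: 0.0458
```

arm_command(
  targets=[
    [[0,0,0,0,0,-3,0.45],[0,0,0,0,0,-6,0.45],[0,0,0,0,0,-6,0.45],[0,0,0,0,0,-6,0.45]],
  ],
)

```text
clock: 16.8
tool_pos: [0.5252, -0.0093, 0.1978]
orientation: [-180.0, -0.1, -173.5]
force: [-0.7, -0.9, 1.0]
opening: 0.0395
```

```bash
python3 - <<'E'
from h import *
o=ctrl.get_obs(); c=cam("wrist"); im=ctrl.snapshot("wrist"); s=ctrl.snapshot("scene"); cv2.imwrite("pics/w12.png",im); cv2.imwrite("pics/s12.png",s)
print({k:np.round(o[k],4) for k in("clock","tool_pos","orientation","force","opening")})
np.savez("w12.npz",K=c[0],p=c[1],M=c[2])
print("spring top px expect",proj(c,(.554,-.006,.093)),"foot",proj(c,(.554,-.006,.048)))
# same-place change of scene vs s5 around plate/spring and ball
a=cv2.imread("pics/s5.png"); d=cv2.absdiff(a,s).max(-1)
print("ball area diff",d[215:240,320:345].mean(),"plate",d[225:255,298:322].mean())
E
```

```text
{'clock': np.float64(16.8), 'tool_pos': array([ 0.5252, -0.0093,  0.1978]), 'orientation': array([-1.799613e+02, -1.143000e-01, -1.735130e+02]), 'force': array([-0.7202, -0.8925,  0.9963]), 'opening': np.float64(0.0395)}
spring top px expect [315.89194398 230.44322362] foot [316.06624159 213.57478576]
ball area diff 3.4304 plate 3.598611111111111
```

The lever is back up and the spring is in place; the scene around both is unchanged from before the test. I'll pick the spring up again.

arm_command(
  targets=[
    [[0,0,0,1.6,0.2,-2,0.45],[0,0,0,3.1,0.3,-5,0.45],[0,0,0,3.1,0.3,-8,0.45],[0,0,0,3.1,0.3,-11,0.45],[0,0,0,3.1,0.3,-13,0.45],[0,0,0,3.1,0.3,-14.4,0.45],[0,0,0,3.1,0.3,-14.4,0.45],[0,0,0,3.1,0.3,-14.4,0.45]],
  ],
)

```text
clock: 17.57
tool_pos: [0.5581, -0.0059, 0.0552]
orientation: [-180.0, 0.1, -173.5]
force: [0.9, -0.4, 0.6]
opening: 0.0393
```

arm_command(
  targets=[
    [[0,0,0,0,0,0,0.2],[0,0,0,0,0,0,0.2],[0,0,0,0,0,0,0.2],[0,0,0,0,0,0,0.2],[0,0,0,0,0,0,0.2],[0,0,0,0,0,0,0.2]],
  ],
)

```text
clock: 18.07
tool_pos: [0.5576, -0.006, 0.0547]
orientation: [180.0, 0.1, -173.5]
force: [-0.3, 0.4, 3.4]
opening: 0.0221
```

arm_command(
  targets=[
    [[0,0,0,0,0,1,0.2],[0,0,0,0,0,3,0.2],[0,0,0,0,0,6,0.2],[0,0,0,0,0,9,0.2],[0,0,0,0,0,12,0.2],[0,0,0,-0.5,1,14.5,0.2],[0,0,0,-2,4,15,0.2],[0,0,0,-3.5,7,15,0.2]],
  ],
)

```text
clock: 18.73
tool_pos: [0.5223, 0.064, 0.2067]
orientation: [179.9, 0.2, -173.7]
force: [0.7, 0.8, -1.1]
opening: 0.0219
```

arm_command(
  targets=[
    [[0,0,0,-2,3,0,0.2],[0,0,0,-4,6,0,0.2],[0,0,0,-6,9,0,0.2],[0,0,0,-8,12,0,0.2],[0,0,0,-10,15,0,0.2],[0,0,0,-11,17,0,0.2],[0,0,0,-11,18,0,0.2],[0,0,0,-11,18,0,0.2]],
  ],
)

```text
clock: 19.4
tool_pos: [0.4114, 0.2455, 0.2044]
orientation: [180.0, 0.0, -173.4]
force: [-0.0, 0.3, -0.1]
opening: 0.0222
```

```bash
python3 - <<'E'
from h import *
o=ctrl.get_obs(); c=cam("wrist"); im=ctrl.snapshot("wrist"); cv2.imwrite("pics/w13.png",im)
print({k:np.round(o[k],4) for k in("clock","tool_pos","orientation","force","opening")})
hsv=cv2.cvtColor(cv2.imread("pics/top0.png"),cv2.COLOR_BGR2HSV); ct=cam("top")
m=cv2.inRange(hsv[220:270,210:260],(0,190,110),(6,255,255))+cv2.inRange(hsv[220:270,210:260],(175,190,110),(180,255,255)); r=cv2.minAreaRect(cv2.findNonZero(m))
P=np.array([ray(ct,p+np.array([210.5,220.5])-.5,.026)[:2] for p in cv2.boxPoints(r)]); print("top: ",P.mean(0),P.tolist(),np.linalg.norm(P[0]-P[1]))
h=cv2.cvtColor(im,cv2.COLOR_BGR2HSV); m=cv2.inRange(h,(0,190,110),(4,255,255))|cv2.inRange(h,(176,190,110),(180,255,255))
k,l,st,ce=cv2.connectedComponentsWithStats(m); i=1+np.argmax(st[1:,4]); print(st[i],ce[i],"expected",proj(c,(.438,.2445,.026)))
cv2.imwrite("pics/w13c.png",im)
E
```

```text
{'clock': np.float64(19.4), 'tool_pos': array([0.4114, 0.2455, 0.2044]), 'orientation': array([ 1.799806e+02,  2.210000e-02, -1.733705e+02]), 'force': array([-0.0056,  0.2677, -0.088 ]), 'opening': np.float64(0.0222)}
top:  [0.43758116 0.24351772] [[0.39724039013240614, 0.29612512167216176], [0.4907417608648076, 0.28591543919873313], [0.477796049215212, 0.19049029886737198], [0.38454644681282624, 0.20154002698922327]] 0.09405713128224895
[ 264  147  105   87 6408] [313.73033708 190.77949438] expected [312.02077568 202.08470546]
```

View pics/w13c.png

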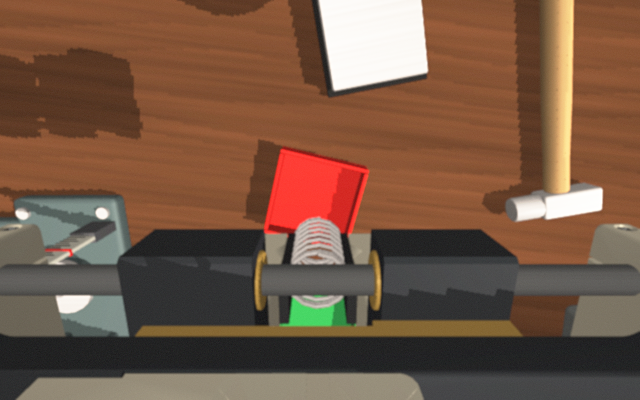

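The bright red tray is at (316,192), and the pink one is out of view. I'm lining up with the tray, lowering the spring into it, and releasing.

arm_command(
  targets=[
    [[0,0,-0.1,1.5,0,-2,0.2],[0,0,-0.2,2.8,0,-5,0.2],[0,0,-0.235,2.8,0,-8,0.2],[0,0,-0.235,2.8,0,-11,0.2],[0,0,-0.235,2.8,0,-14,0.2],[0,0,-0.235,2.8,0,-15.5,0.2],[0,0,-0.235,2.8,0,-16,0.2],[0,0,-0.235,2.8,0,-16,0.2]],
  ],
)

```text
clock: 20.12
tool_pos: [0.4397, 0.2421, 0.0427]
orientation: [-179.8, -0.1, 172.9]
force: [-0.5, -0.3, 0.7]
opening: 0.0219
```

arm_command(
  targets=[
    [[0,0,0,0,0,-1,0.2],[0,0,0,0,0,-2,0.2],[0,0,0,0,0,-2.7,0.2],[0,0,0,0,0,-3,0.2],[0,0,0,0,0,-3,0.2],[0,0,0,0,0,-3,0.2]],
  ],
)

```text
clock: 20.62
tool_pos: [0.4401, 0.244, 0.0143]
orientation: [180.0, 0.0, 173.0]
force: [0.2, 1.0, 0.6]
opening: 0.0223
```

Foot is about 3.5 mm above the floor; lower 3 mm, open, then retreat.

arm_command(
  targets=[
    [[0,0,0,0,0,-0.2,0.2],[0,0,0,0,0,-0.3,0.2],[0,0,0,0,0,-0.3,0.2],[0,0,0,0,0,-0.3,0.37],[0,0,0,0,0,-0.3,0.37],[0,0,0,0,0,-0.3,0.37],[0,0,0,0,0,-0.3,0.37],[0,0,0,0,0,-0.3,0.37]],
  ],
)

```text
clock: 21.28
tool_pos: [0.4397, 0.2437, 0.0108]
orientation: [-180.0, -0.0, 173.0]
force: [0.7, 0.9, 1.0]
opening: 0.0322
```

arm_command(
  targets=[
    [[0,0,0,0,0,1,0.37],[0,0,0,0,0,3,0.37],[0,0,0,0,0,6,0.37],[0,0,0,0,0,9,0.4],[0,0,0,0,0,12,0.4],[0,0,0,-1,0,15,0.4],[0,0,0,-3,0,18,0.4],[0,0,0,-3,0,18,0.4]],
  ],
)

```text
clock: 21.95
tool_pos: [0.4101, 0.2452, 0.1967]
orientation: [179.6, 0.3, 173.0]
force: [0.2, 0.4, -0.8]
opening: 0.0349
```

```bash
python3 - <<'E'
from h import *
o=ctrl.get_obs(); c=cam("wrist"); im=ctrl.snapshot("wrist"); s=ctrl.snapshot("scene"); t=ctrl.snapshot("top")
for n,i in(("w14",im),("s14",s),("t14",t)): cv2.imwrite(f"pics/{n}.png",i)
print({k:np.round(o[k],4) for k in("clock","tool_pos","orientation","force","opening")})
h=cv2.cvtColor(s,cv2.COLOR_BGR2HSV); cs=cam("scene")
# whitish blob inside the red tray, scene and wrist
for n,i,cc in(("scene",s,cs),("wrist",im,c)):
    a=proj(cc,(.438,.244,.027)); w=60 if n=="wrist" else 18; x0,y0=(a-w).astype(int).clip(0); q=cv2.cvtColor(i[y0:y0+2*w,x0:x0+2*w],cv2.COLOR_BGR2HSV)
    m=((q[...,1]<70)&(q[...,2]>130)).astype(np.uint8); k,l,st,ce=cv2.connectedComponentsWithStats(m); print(n,"tray px",a.round(),"white",[(int(st[j,4]),(ce[j]+[x0,y0]).round(1).tolist()) for j in range(1,k) if st[j,4]>8])
    for z in(.004,.049): print("  pred spring",proj(cc,(.438,.244,z)).round(1))
a=cv2.imread("pics/s5.png"); d=cv2.absdiff(a,s).max(-1)
b0=cv2.imread("pics/scene0.png"); 
print("ball",d[215:240,320:345].mean(),"block/pliers/3rd hand vs start",[cv2.absdiff(b0,s).max(-1)[y0:y1,x0:x1].mean().round(1) for x0,y0,x1,y1 in((190,235,215,270),(160,240,185,275),(205,210,262,238),(195,270,255,322),(368,245,400,280))])
E
```

```text
{'clock': np.float64(21.95), 'tool_pos': array([0.4101, 0.2452, 0.1967]), 'orientation': array([179.6036,   0.283 , 173.0332]), 'force': array([ 0.2485,  0.3721, -0.837 ]), 'opening': np.float64(0.0349)}
scene tray px [375. 191.] white [(46, [375.1, 190.3])]
  pred spring [373.7 195.3]
  pred spring [375.5 186.2]
wrist tray px [317. 205.] white [(662, [319.1, 205.3]), (350, [262.7, 246.4]), (322, [370.8, 246.4])]
  pred spring [316.9 199.2]
  pred spring [317.3 212.3]
ball 3.5296 block/pliers/3rd hand vs start [np.float64(28.2), np.float64(6.2), np.float64(15.3), np.float64(4.4), np.float64(3.9)]
```

```bash
python3 - <<'E'
import cv2,numpy as np
for a in("scene0","s5","s14"):
    h=cv2.cvtColor(cv2.imread(f"pics/{a}.png"),cv2.COLOR_BGR2HSV)[205:240,200:262]
    m=((h[...,0]<5)|(h[...,0]>176))&(h[...,1]>190)&(h[...,2]>100); y,x=np.nonzero(m); print(a,m.sum(),x.mean()+200,y.mean()+205)
    w=(cv2.cvtColor(cv2.imread(f"pics/{a}.png"),cv2.COLOR_BGR2HSV)[235:275,155:185]); m=(w[...,1]<60)&(w[...,2]>150); y,x=np.nonzero(m); print("  plain spring",m.sum(),x.mean()+155,y.mean()+235)
from plant import ctrl
ctrl.close_job()
E
```

```text
scene0 245 224.35510204081632 225.81632653061223
  plain spring 129 170.73643410852713 254.72093023255815
s5 244 224.40983606557376 225.81147540983608
  plain spring 59 170.4406779661017 253.8813559322034
s14 258 224.37209302325581 225.52713178294573
  plain spring 131 170.73282442748092 254.72519083969465
the job is handed in; nothing more can be done
```

I tested the spring from the block's yellow end. It read red, so I put it in the red tray and handed the job in after about 22 s of the 72 s allowed.

- **Reading:** at the red line the needle stood steady at about 9.35 N. That was the highest reading I took, well below the black. I held it there for about 1.4 s. The value fits the tired spring's 9–10 N.
- **Pointer height:** I first stopped too high, at 8.4 N, and went down in two small steps (8.8 N, then 9.35 N). The arm's position put the final pointer height slightly below the line, about 1 mm. The scene camera still showed it slightly above, but that view can't separate small heights well. The final step relied partly on the force range given in the task.
- **Last checks:** the scene and wrist pictures both show the spring standing in the red tray. The lever is back up as before the test. The pliers and the other spring are where they were at the start, and the third hand and jar areas look unchanged.
- **Not viewed:** I had used all 12 picture views, so these last checks are numerical comparisons of the camera pictures.

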